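# Release the lid stay, catch the lid on a finger and lower it shut

### The job

The lid of the blue parts case is propped open on a thin steel stay. Reach a finger in under the lid, push the stay over sideways so that it folds down into the case, catch the falling lid on the finger and lower it gently until it is fully shut, never letting it drop or slam. Grip nothing, do not lift the lid well above its propped position, leave the case and the parts in it where they are, and leave the other things on the table alone.

Things in the scene. Friction and masses are not known exactly. Their poses are not given: they have to be found in the camera images.
- case: Blue parts case, a tray 110 x 170 x 45 mm (x, y, z) standing loose on the worktop, 0.9 kg. Origin: centre of its underside, z up; its front faces -x of its frame, to the robot's left, with the wall's outer face at x = -54 mm and the rim at z = 45. A divider 34 mm high runs along x at y = -20. A bearing lies in the larger compartment (+y), a star knob in the other, both lower than 35 mm.
- case_lid (a joint): Lid angle, rad: 0 shut, about 0.71 propped, grows as it opens. Unsupported it slams (0.24 kg, free hinge). Lid: a plate 111 x 172 x 7 mm; shut, its underside is at z = 46 and its front edge at x = -55 mm of the case's frame. Hinge line: see point lid_hinge. Open, the free edge is up, towards the case's front.
- lid_pull (a point): Middle of the lower outer edge of the steel pull plate at the middle of the lid's front edge; axes turn with the lid. The plate is 40 mm wide (y), 3 mm thick; with the lid shut it spans x = -53 to -75, z = 46 to 49 mm of the case's frame, so a finger slanting down in front of the wall still carries it when the lid is shut. Below it a tab 30 mm wide spans x = -55 to -61, z = 41 to 46.
- lid_hinge (a point): Point on the lid's hinge line, mid-width, at x = +58, y = 0, z = +49 mm of the case's frame, at the back of the case. The line runs along the case's y axis.
- case_stay (a joint): Stay angle, rad: about -0.05 upright, propping the lid; 1.55 lying flat in the case under the lid. It turns only towards +y of the case, away from the robot. It needs well under 3 N of side push and, once over by some 0.4 rad, falls by itself.
- stay_tip (a point): Centre of the 8 mm rubber ball on the end of the stay, on which the lid's underside rests, 66 mm from the pivot. The stay is a steel rod 6 mm thick; its pivot, on top of the divider, is at x = -20, y = -20, z = +40 mm of the case's frame.
- bearing: Steel ball bearing 35 mm across, 11 mm high, lying in the case. Origin: centre of its underside. Not to be moved.
- star_knob: Black star knob 41 mm across, 32 mm high, standing in the case. Origin: centre of its underside. Not to be moved.
- spring_clamp: Black spring clamp 44 x 103 x 20 mm lying behind the case, at the hinge side; bystander. Origin: centre of its underside.
- hex_key: Black hexagon key 31 x 93 x 6 mm lying beside the case, on the robot's side; bystander. Origin: centre of its underside.
- tape_roll: Roll of brown packing tape 108 mm across, 48 mm high; bystander. Origin: centre of its underside.
- staple_box: Small blue carton 44 x 74 x 31 mm; bystander. Origin: centre of its underside.
- tea_jar: Green bottle with a white cap, 64 mm across, 176 mm high; bystander. Origin: centre of its underside.
Mind the look-alikes: they are no part of the job. What is shaped like the case but orange is not meant.

How it is judged:
By the outcome, as a careful person would: the job done as asked, in the order asked, and still so for the second after the job is handed in, with the robot touching nothing.
It also fails if it takes over 42 s, if anything falls off the work surface, if the arm or the gripper's body presses on something with over 40 N, if the wrist force passes 120 N, or if a joint passes its speed limit or range.

### The arm

A 6-joint arm with a two-finger parallel gripper is mounted at the origin on a cart in front of the work surface, level with it; the furniture and walls round the work are solid. World frame = base frame: x ahead of the robot, y to its left, z up, the work surface at z = 0. Lengths are in m, angles in rad, forces in N, time in s.
With the tool pointing down it reaches from about 0.35 to 0.85 m from the base axis. Payload 8.1 kg.
Tool frame: the origin (TCP) lies at the very end of the fingers, on their centre line; the grasp point (between the pads) lies 19 mm behind it (grasp_offset is the distance from the TCP to the grasp point, in m); z points along the fingers, y is the direction in which the jaws open and shut (so a half turn about z gives the same grasp; the last joint's range is limited). The gripper opens to 93 mm and grips with 3 to 60 N. Pads are 15 mm wide; open, the fingers measure 128 mm over their backs; the gripper's body (75 mm by 188 mm) begins 65 mm behind the grasp point.
Start: joints at [1.057, 0.13, 1.488, -0, 1.523, -0.085], TCP at [0.249, 0.546, 0.219] pointing down, gripper open.
Joint ranges: [-2.96, 2.96], [-0.89, 2.26], [0.02, 2.5], [-1.34, 4.48], [0, 2.73], [-2.66, 2.66]. Speed limits (rad/s): [2.39, 2.39, 2.79, 3.14, 3.14, 3.14].

### API

Orientations are given as a rotation vector (axis times angle).
In Python, from plant import read_state, read_camera, close_job, search_frame, masks_of, grasp_offset gives the robot as it stands.
- The arm moves only by the tool drive_tool, never from a script. Its argument "plan" is a list of rows, each an object with "claw": the closure, from 0 (fully open) to 1 (shut); "linear": the shift along the tool's x, y, z in cm, a list of three; "angular": the turn, a rotation vector about the tool's x, y, z in degrees, a list of three. In form: [{"claw": claw, "linear": [tx, ty, tz], "angular": [ax, ay, az]}, ...]. A call has 1 to 12 rows; each row shifts and turns the commanded pose from where the row before left it, along the tool's axes as they then stand; what a row does not reach is not made up. A row lasts 1/8 s, in which the tool goes at most 62.5 mm and 10.7 degrees, less where a joint would pass 70% of its speed; a pose out of reach is approached as far as the arm can. A call is refused whole if a number of a shift passes 6.25 or a number of a turn 10.7, either way. A call with a gripper value outside its range is refused whole. The fingers move at their own pace and stop on an object; "newtons" is the grip in N (left out, the last holds). Time passes only in rows, so rows that do not move let the fingers close. It gives the time, the measured TCP pose, the force and the opening at its end, in the units of the state.
- read_state(): the state, without advancing time (a new reading comes with each control period).
- read_camera(name): name is "scene" or "top"; returns a dict with "pixels" (400x640x3 uint8, red, green, blue), "K" (3x3 intrinsics, pixels), "D" ([k1, k2, p1, p2, k3] as OpenCV has them; the pictures are not rectified), "xyz" and "attitude" of the camera in the world. Camera axes: x right, y up, looking along -z (the intrinsics and any distortion apply to the point x, -y, -z); pixel columns grow to the right and rows downward; lengths in m; the calibration is good to about 2 mm. A picture is of the moment at which its call begins. There is no depth.
- close_job(): hands the job in, once; it reports no verdict.
Trained networks look in a picture, given as the dict that the camera call returned (one of the last four; its "shot" number tells which), for a name from the list of things; names that differ only in an ending like _2 or _b are one class to them, and where a whole thing is asked for, a point or a joint stands for the part that bears it (a point fixed in the world has none). Each returns a list of dicts, best first, with "p" (0 to 1); they miss things now and then, are a little off and sometimes report something else, mostly with a low value. They report only what shows in the picture. A call takes as long as a camera call. They do not tell look-alikes from the thing itself.
- search_frame(picture, label): "at" ([x, y, z] in m, in world coordinates, good to about 4 mm: the middle of the surface that is visible of it).
- masks_of(picture, label): "mask" (400x640 bool, what is visible of it).
The state is a dict: "t": time; "q": joint angles; "dq": joint speeds; "joint_torque": joint torques, N m; "tool_pos": TCP position; "orientation": TCP orientation; "force": force on the tool from outside, world axes, zero at the start; "wrist_torque": the same for the moment, N m; "opening": finger opening in m.
Only numpy, scipy, OpenCV 4.12 (cv2) and the standard library are available. Lean on these libraries where they do the work, as an engineer would, in place of code of your own. Each camera call takes 0.05 s, during which the arm holds its last target.

## Working session

There is one attempt and no reset: what is moved stays moved. The work goes in short steps, Python scripts to look and compute and a tool call to move; the robot and the scene stay as the last step left them, time stands still between calls to the robot, and variables do not carry over. Pictures are saved under pics/ and viewed, and the job is handed in when it is done.

Besides the shell and the picture viewer there is one more tool, called after "Call:" as a command line: name --argument value ..., lists and objects as JSON in quotes. drive_tool: Moves the arm, as the interface text tells. Its arguments: {"type":"object","properties":{"plan":{"type":"array"},"newtons":{"type":"number"}},"required":["plan"]}

```bash
ls; mkdir -p pics
cat > h.py <<'E'
from plant import *
import numpy as np, cv2
from scipy.spatial.transform import Rotation as R
def rot(a):
    a=np.array(a,float)
    if a.shape==(3,3): return a
    if a.shape==(4,): print('quat',a); return R.from_quat(a).as_matrix()
    return R.from_rotvec(a).as_matrix()
def proj(c,P):
    P=np.atleast_2d(np.array(P,float)); Rc=rot(c['attitude'])
    p=(P-np.array(c['xyz']))@Rc; p=p*[1,-1,-1]
    u,_=cv2.projectPoints(p.reshape(-1,1,3),np.zeros(3),np.zeros(3),np.array(c['K'],float),np.array(c['D'],float))
    return u.reshape(-1,2)
def ray(c,uv):
    u=cv2.undistortPoints(np.array(uv,float).reshape(-1,1,2),np.array(c['K'],float),np.array(c['D'],float)).reshape(-1,2)
    d=np.c_[u[:,0],-u[:,1],-np.ones(len(u))]@rot(c['attitude']).T
    return np.array(c['xyz']),d
def atz(c,uv,z):
    o,d=ray(c,uv); return o+d*((z-o[2])/d[:,2])[:,None]
def save(c,n,crop=None,s=1):
    im=c['pixels'][:,:,::-1].copy()
    if crop: a,b,e,f=crop; im=im[b:f,a:e]
    if s!=1: im=cv2.resize(im,None,fx=s,fy=s,interpolation=cv2.INTER_CUBIC)
    cv2.imwrite('pics/'+n,im)
E
python3 - <<'E'
from h import *
s=read_state();print({k:np.round(v,3).tolist() for k,v in s.items()}, grasp_offset)
for n in ['scene','top']:
    c=read_camera(n);save(c,n+'0.png')
    print(n,c['xyz'],c['attitude'],c['K'],c['D'])
    for l in ['case','case_lid','lid_pull','lid_hinge','stay_tip','case_stay','bearing','star_knob','spring_clamp','hex_key','tape_roll','staple_box','tea_jar']:
        print(l,[(np.round(r['at'],3).tolist(),round(r['p'],2)) for r in search_frame(c,l)])
E
```

```text
pics
{'t': 0.0, 'q': [1.057, 0.131, 1.489, -0.0, 1.523, -0.085], 'dq': [-0.001, -0.001, 0.0, -0.0, -0.001, 0.001], 'joint_torque': [-0.0, -55.984, -49.177, 0.077, 0.035, -0.0], 'tool_pos': [0.249, 0.545, 0.218], 'orientation': [-0.668, -3.069, 0.003], 'force': [0.707, -0.316, 1.162], 'wrist_torque': [0.029, 0.064, 0.041], 'opening': 0.093} 0.0188
scene [0.49775819 0.77850364 1.1988429 ] [ 0.02699893 -0.93400461 -2.88531427] [[414.0465469    0.         323.49808476]
 [  0.         414.0465469  194.83251387]
 [  0.           0.           1.        ]] [-0.01668895  0.          0.          0.          0.        ]
case [([0.593, -0.046, 0.02], 0.75), ([0.482, 0.255, 0.052], 0.62)]
case_lid [([0.594, -0.057, 0.106], 0.73), ([0.477, 0.241, 0.053], 0.62)]
lid_pull [([0.595, -0.054, 0.103], 0.86), ([0.473, 0.245, 0.054], 0.65)]
lid_hinge [([0.595, -0.041, 0.018], 0.84), ([0.48, 0.249, 0.054], 0.68)]
stay_tip []
case_stay []
bearing [([0.635, -0.056, 0.014], 0.59)]
star_knob [([0.542, -0.063, 0.034], 0.53)]
spring_clamp []
hex_key [([0.465, -0.085, 0.009], 0.39)]
tape_roll [([0.576, 0.453, 0.0
[... 329 characters left out ...]
]] [-0.0015289  0.         0.         0.         0.       ]
case [([0.591, -0.055, 0.084], 0.88), ([0.477, 0.233, 0.054], 0.69)]
case_lid [([0.475, 0.237, 0.053], 0.93), ([0.593, -0.064, 0.094], 0.62)]
lid_pull [([0.594, -0.062, 0.099], 0.73), ([0.478, 0.24, 0.052], 0.72)]
lid_hinge [([0.475, 0.236, 0.049], 0.63), ([0.59, -0.054, 0.084], 0.58)]
stay_tip []
case_stay [([0.588, -0.055, 0.085], 0.45)]
bearing []
star_knob []
spring_clamp [([0.587, -0.185, 0.019], 0.51)]
hex_key [([0.464, -0.085, 0.002], 0.38)]
tape_roll [([0.576, 0.445, 0.044], 0.75), ([0.625, -0.37, 0.033], 0.37)]
staple_box [([0.628, -0.37, 0.032], 0.56)]
tea_jar [([0.643, -0.455, 0.133], 0.87), ([0.592, -0.054, 0.084], 0.3)]
```

Run:
```python
from h import *
c=read_camera('scene');save(c,'sc.png',(220,120,460,300),3.3)
c=read_camera('top');save(c,'tc.png',(230,90,430,240),4)
```

```text
(no output)
```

View pics/scene0.png

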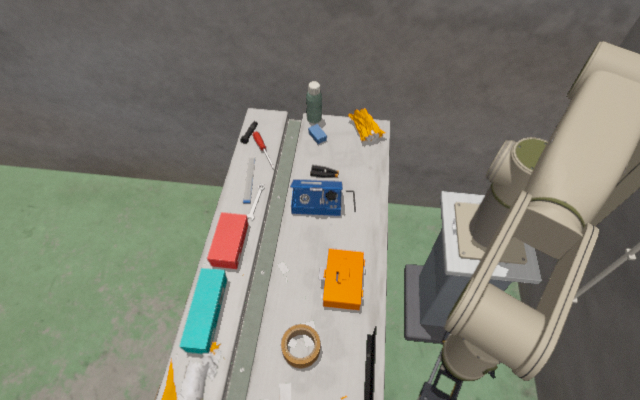

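View pics/top0.png

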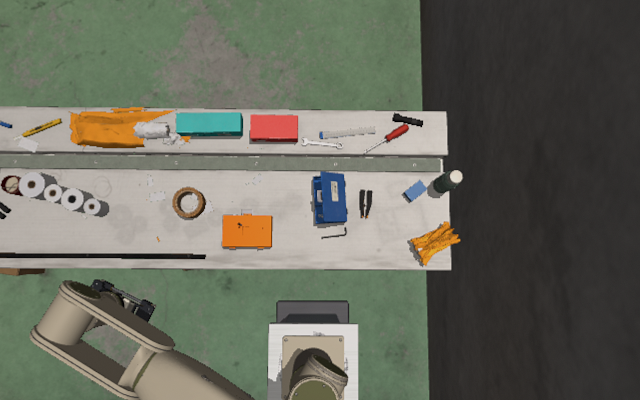

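View pics/sc.png

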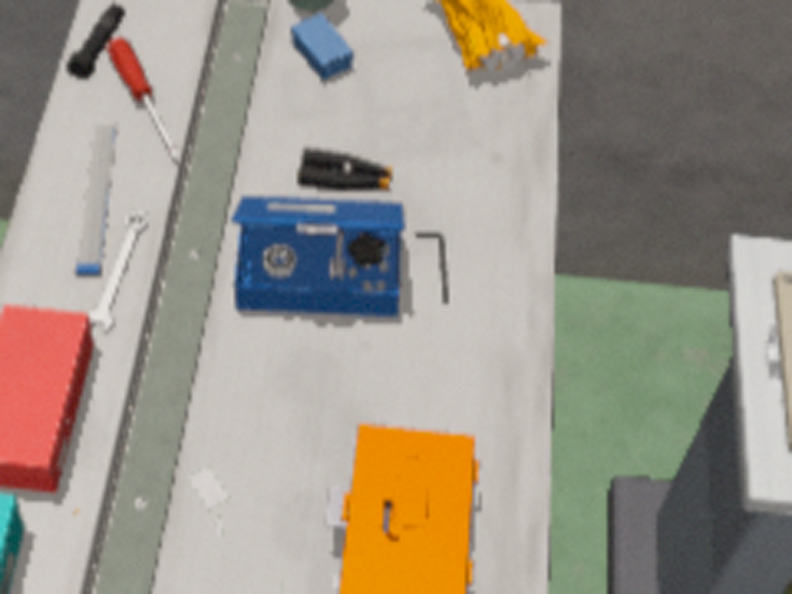

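View pics/tc.png

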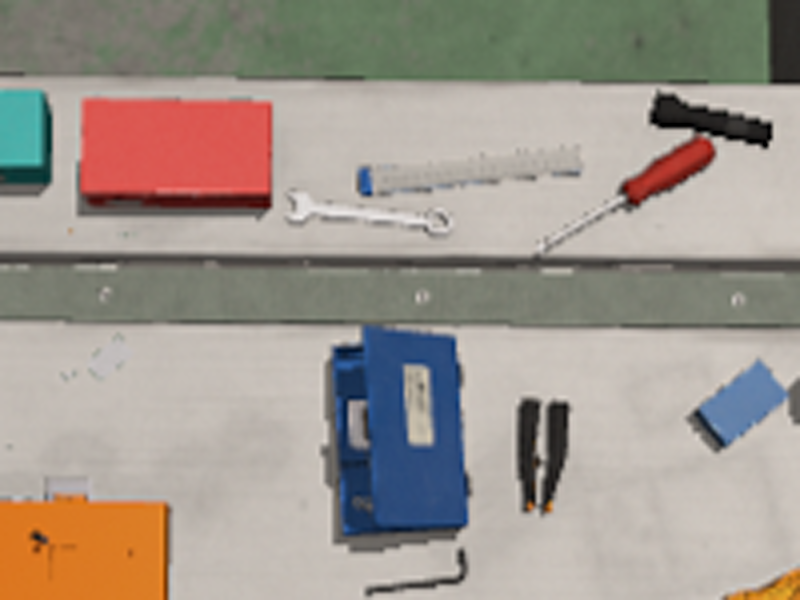

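Run:
```python
from h import *
c=read_camera('scene');save(c,'sc2.png',(280,170,365,225),9)
c=read_camera('top');save(c,'tc2.png',(300,160,370,230),8)
```

```text
(no output)
```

View pics/sc2.png

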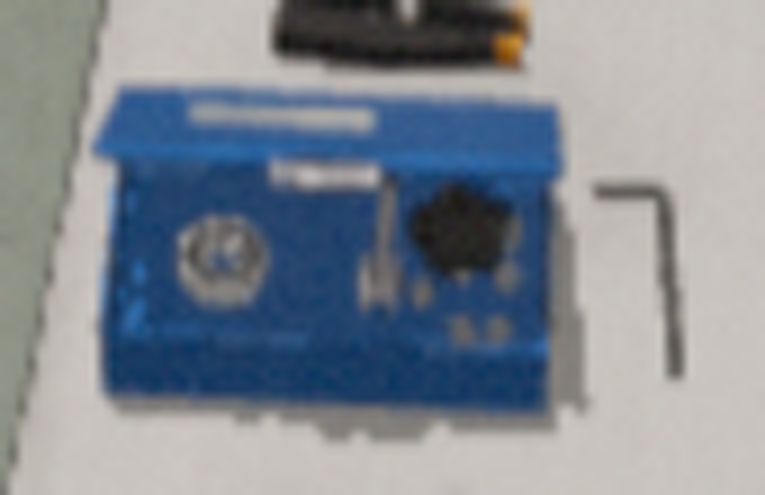

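View pics/tc2.png

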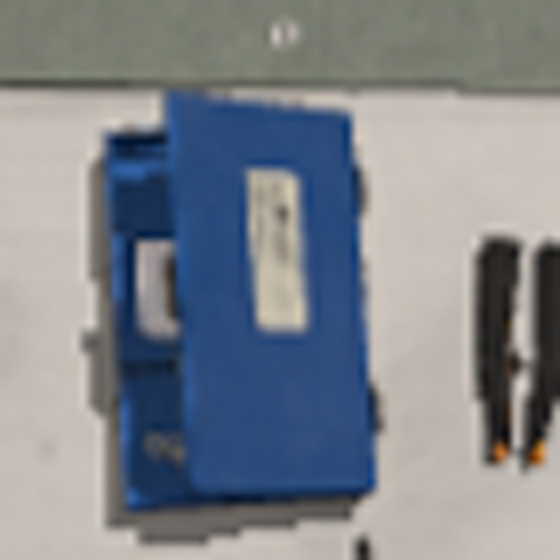

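```bash
cat > model.py <<'E'
from h import *
def case2w(p,P):
    x,y,yaw=p[:3]; c,s=np.cos(yaw),np.sin(yaw)
    return np.asarray(P,float)@np.array([[c,-s,0],[s,c,0],[0,0,1]]).T+[x,y,0]
def lidpt(P,a):
    P=np.asarray(P,float)-[.058,0,.049]
    c,s=np.cos(a),np.sin(a)
    # opening raises -x side
    Q=np.stack([P[...,0]*c+P[...,2]*s, P[...,1], -P[...,0]*s+P[...,2]*c],-1)
    return Q+[.058,0,.049]
E
cat > fit.py <<'E'
from model import *
from scipy.optimize import least_squares
cs=read_camera('scene');ct=read_camera('top')
S=[((103,397),(-54,85,0),0),((545,411),(-54,-85,0),0),((108,340),(-54,85,45),0),((549,350),(-54,-85,45),0),
((95,155),(-55,86,46),1),((560,177),(-55,-86,46),1),((122,88),(56,86,53),1),((558,104),(56,-86,53),1)]
T=[((165,92),(-55,86,53),1),((185,492),(-55,-86,53),1),((350,112),(56,86,53),1),((373,490),(56,-86,53),1),((107,133),(-54,85,45),0),((127,508),(-54,-85,45),0)]
def res(p,full=False):
    r=[]
    for c,L,s,o in [(cs,S,9,(280,170)),(ct,T,8,(300,160))]:
        for px,P,l in L:
            P=np.array(P)/1000.
            if l: P=lidpt(P,p[3])
            u=proj(c,case2w(p,P))[0]
            r.append(u-((np.array(px)+.5)/s-.5+o))
    return np.array(r) if full else np.ravel(r)
f=least_squares(res,[.59,-.06,-1.57,.71],loss='soft_l1',f_scale=.5)
print(f.x); print(np.round(res(f.x,True),2).tolist()); np.save('pose.npy',f.x)
p=f.x
for n,c,cr,s in [('fs.png',cs,(280,170,365,225),9),('ft.png',ct,(300,160,370,230),8)]:
    save(c,n,cr,s); im=cv2.imread('pics/'+n)
    def line(A,B,l,col):
        P=np.array([A,B])/1000.
        if l:P=lidpt(P,p[3])
        u=((proj(c,case2w(p,P))-cr[:2]+.5)*s-.5).astype(int)
        cv2.line(im,tuple(map(int,u[0])),tuple(map(int,u[1])),col,1)
    for z,col in((0,(0,255,0)),(45,(0,255,255))):
        q=[(-54,-85,z),(-54,85,z),(54,85,z),(54,-85,z)]
        for i in range(4): line(q[i],q[(i+1)%4],0,col)
    q=[(-55,-86,53),(-55,86,53),(56,86,53),(56,-86,53)]
    for i in range(4): line(q[i],q[(i+1)%4],1,(0,0,255))
    q=[(-53,-20,46),(-53,20,46),(-75,20,46),(-75,-20,46)]
    for i in range(4): line(q[i],q[(i+1)%4],1,(255,0,255))
    a=-.05; tip=(-20,-20+66*np.sin(a),40+66*np.cos(a)); line((-20,-20,40),tip,0,(255,255,255))
    cv2.imwrite('pics/'+n,im)
E
python3 fit.py
```

```text
[ 0.59350962 -0.05028223 -1.50213952  0.71040807]
[[0.07, 0.04], [0.17, 0.6], [-1.12, -0.95], [0.38, 0.09], [-0.45, 0.34], [0.76, 0.13], [-0.27, -0.93], [0.29, -0.65], [0.05, -0.16], [0.78, -0.14], [-0.12, -0.05], [0.38, 0.38], [-1.18, -0.12], [-0.76, -0.01]]
```

View pics/fs.png

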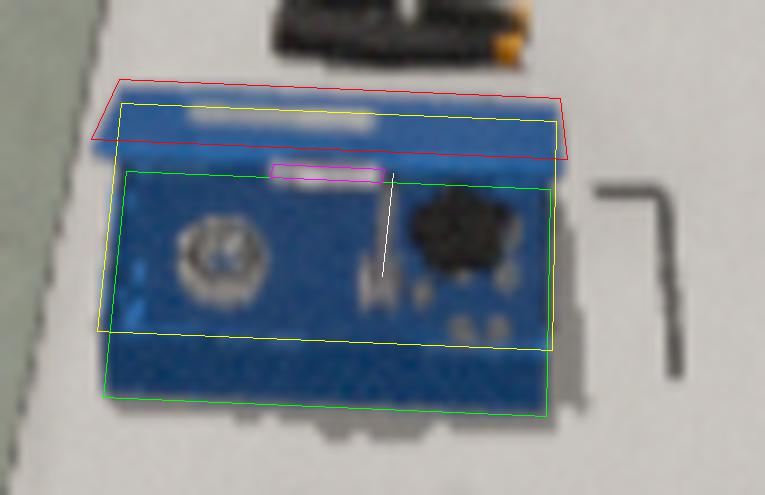

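View pics/ft.png

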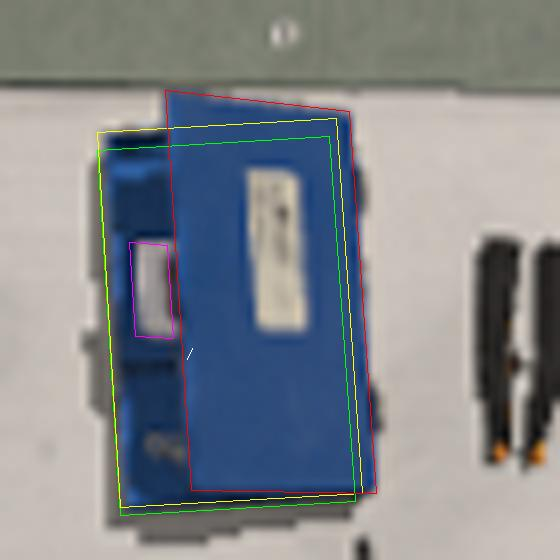

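```bash
sed -e "s/^def res/S+=[((272,184),(-75,20,46),1),((380,189),(-75,-20,46),1)]\nT+=[((137,240),(-75,20,49),1),((142,336),(-75,-20,49),1)]\ndef res/" -e "s/u=proj(c,case2w(p,P))\[0\]/u=proj(c,case2w(p,P))[0]+(p[4:6] if c is cs else p[6:8])/" -e "s/return np.array(r) if full else np.ravel(r)/return np.array(r) if full else np.r_[np.ravel(r),p[4:8]*1.0]/" -e "s/-1.57,.71\]/-1.57,.71,0,0,0,0]/" fit.py > fit2.py; python3 fit2.py
python3 - <<'E'
from h import *
s=read_state();M=R.from_rotvec(s['orientation']).as_matrix();print(M.round(3),s['t'])
E
```

```text
[ 0.59368752 -0.05092618 -1.50101445  0.70331384 -0.01902663  0.27149077
  0.09407521  0.02170897]
[[0.04, 0.18], [0.13, 0.69], [-1.15, -0.82], [0.35, 0.18], [-0.49, 0.72], [0.7, 0.46], [-0.33, -0.78], [0.22, -0.55], [-0.21, -0.28], [0.27, -0.31], [0.15, -0.14], [0.93, -0.14], [0.11, -0.09], [0.67, 0.33], [-0.93, -0.13], [-0.45, -0.02], [-0.29, 0.26], [-0.17, -0.04]]
[[-0.909  0.416 -0.   ]
 [ 0.416  0.909  0.   ]
 [ 0.     0.    -1.   ]] 1.8
```

```bash
cat > tgt.py <<'E'
from model import *
p=np.load('pose.npy')[:3] if 0 else np.array([.5936,-.0508,-1.5015])
def Rt(th,sgn,yaw=p[2]):
    X=np.array([np.cos(yaw),np.sin(yaw),0]);Y=np.array([-np.sin(yaw),np.cos(yaw),0])
    z=X*np.cos(th)-np.array([0,0,1])*np.sin(th); y=sgn*Y; x=np.cross(y,z)
    return np.stack([x,y,z],1)
E
python3 - <<'E'
from tgt import *
C=R.from_euler('z',90,degrees=True).as_matrix()
for sg in (1,-1):
  for th in (20,30):
    for q1 in(.2,.35,.5):
      for q23 in (1.6,2.0):
        A=R.from_euler('z',q1).as_matrix()@R.from_euler('y',q23).as_matrix()
        W=A.T@Rt(np.radians(th),sg)@C.T
        e=R.from_matrix(W).as_euler('ZYZ')
        print(sg,th,q1,q23,e.round(2))
E
```

```text
1 20 0.2 1.6 [-1.22  1.68  0.07]
1 20 0.2 2.0 [-1.2   1.54  0.45]
1 20 0.35 1.6 [-1.2   1.82  0.13]
1 20 0.35 2.0 [-1.14  1.67  0.5 ]
1 20 0.5 1.6 [-1.18  1.96  0.19]
1 20 0.5 2.0 [-1.06  1.79  0.56]
1 30 0.2 1.6 [-1.04  1.67  0.09]
1 30 0.2 2.0 [-1.04  1.47  0.44]
1 30 0.35 1.6 [-1.02  1.8   0.17]
1 30 0.35 2.0 [-0.98  1.58  0.51]
1 30 0.5 1.6 [-1.    1.92  0.25]
1 30 0.5 2.0 [-0.92  1.69  0.59]
-1 20 0.2 1.6 [-1.22  1.68 -3.07]
-1 20 0.2 2.0 [-1.2   1.54 -2.7 ]
-1 20 0.35 1.6 [-1.2   1.82 -3.02]
-1 20 0.35 2.0 [-1.14  1.67 -2.64]
-1 20 0.5 1.6 [-1.18  1.96 -2.96]
-1 20 0.5 2.0 [-1.06  1.79 -2.58]
-1 30 0.2 1.6 [-1.04  1.67 -3.05]
-1 30 0.2 2.0 [-1.04  1.47 -2.71]
-1 30 0.35 1.6 [-1.02  1.8  -2.97]
-1 30 0.35 2.0 [-0.98  1.58 -2.63]
-1 30 0.5 1.6 [-1.    1.92 -2.89]
-1 30 0.5 2.0 [-0.92  1.69 -2.55]
```

```bash
cat > sup.py <<'E'
import numpy as np
# lid lower outline (lid coords shut), mm
LP=np.array([(50,46),(-55,46),(-55,41),(-61,41),(-61,46),(-75,46),(-75,49)],float)
def dens(P,n=40):
    return np.concatenate([np.linspace(P[i],P[i+1],n) for i in range(len(P)-1)])
LD=dens(LP)
def rotl(P,a):
    Q=P-[58,49];c,s=np.cos(a),np.sin(a)
    return np.stack([Q[:,0]*c+Q[:,1]*s,-Q[:,0]*s+Q[:,1]*c],1)+[58,49]
AS=np.arange(-.02,.9,.002)
def lidangle(x,z,th,ht=7.5,L=90,tab=True):
    """smallest lid angle free of the finger; contact point (lid x)"""
    u=np.array([np.cos(th),-np.sin(th)]);n=np.array([np.sin(th),np.cos(th)])
    D=LD if tab else LD[:40]
    for a in AS:
        Q=rotl(D,a)-[x,z]; au=Q@u; an=Q@n
        # lid point inside finger
        ins=(au<0)&(au>-L)&(an<ht)&(an>-40)
        # finger top corner above the underside plane
        t=rotl(np.array([[x,z]])+ht*n,-a)[0]
        pen=(t[1]>46)&(t[0]>-55)
        if not ins.any() and not pen: 
            return a,la
        la=D[ins][0].tolist() if ins.any() else ['tip',t[0]]
def rimclear(x,z,th,ht=7.5):
    u=np.array([np.cos(th),-np.sin(th)]);n=np.array([np.sin(th),np.cos(th)])
    # finger lower line height above rim at x=-54..; negative tip beyond
    lo=np.array([x,z])-ht*n
    if lo[0]<-54: return 'front %.1f'%(-54-max(lo[0],x+ht*n[0]))
    return 'above %.1f'%(lo[1]+(lo[0]+54)*np.tan(th)-45 )
E
python3 - <<'E'
from sup import *
for th in (20,24,28):
    t=np.radians(th)
    for z in (85,88,90,92,94): print(th,z,lidangle(-12,z,t),lidangle(-12,z,t,tab=False),rimclear(-12,z,t))
E
```

```text
20 85 (np.float64(0.6059999999999994), ['tip', np.float64(-21.95210847547378)]) (np.float64(0.6059999999999994), ['tip', np.float64(-21.95210847547378)]) above 47.3
20 88 (np.float64(0.6359999999999995), ['tip', np.float64(-23.607233621080127)]) (np.float64(0.6359999999999995), ['tip', np.float64(-23.607233621080127)]) above 50.3
20 90 (np.float64(0.6559999999999994), ['tip', np.float64(-24.750697604646348)]) (np.float64(0.6559999999999994), ['tip', np.float64(-24.750697604646348)]) above 52.3
20 92 (np.float64(0.6759999999999994), ['tip', np.float64(-25.924550715005168)]) (np.float64(0.6759999999999994), ['tip', np.float64(-25.924550715005168)]) above 54.3
20 94 (np.float64(0.6939999999999994), ['tip', np.float64(-27.1334147050094)]) (np.float64(0.6939999999999994), ['tip', np.float64(-27.1334147050094)]) above 56.3
24 85 (np.float64(0.6079999999999994), ['tip', np.float64(-21.4355710802525)]) (np.float64(0.6079999999999994), ['tip', np.float64(-21.4355710802525)]) above 50.5
24 88 (np.float64(0.6379999999999995), ['tip', np.float64(-23.094420643857802)]) (np.float64(0.6379999999999
[... 589 characters left out ...]
np.float64(0.6099999999999994), ['tip', np.float64(-20.912307832935653)]) above 53.8
28 88 (np.float64(0.6399999999999995), [-22.692307692307693, 46.0]) (np.float64(0.6399999999999995), [-22.692307692307693, 46.0]) above 56.8
28 90 (np.float64(0.6599999999999994), ['tip', np.float64(-23.721893964451127)]) (np.float64(0.6599999999999994), ['tip', np.float64(-23.721893964451127)]) above 58.8
28 92 (np.float64(0.6779999999999994), [-25.384615384615387, 46.0]) (np.float64(0.6779999999999994), [-25.384615384615387, 46.0]) above 60.8
28 94 (np.float64(0.6959999999999994), ['tip', np.float64(-26.120341034808348)]) (np.float64(0.6959999999999994), ['tip', np.float64(-26.120341034808348)]) above 62.8
```

```bash
cat > mv.py <<'E'
from tgt import *
def c2w(P): return case2w(p,np.array(P)/1000.)
def w2c(P):
    Q=np.array(P)-[p[0],p[1],0]; c,s=np.cos(p[2]),np.sin(p[2])
    return np.array([Q[0]*c+Q[1]*s,-Q[0]*s+Q[1]*c,Q[2]])*1000
def now():
    s=read_state(); return np.array(s['tool_pos']),R.from_rotvec(s['orientation']).as_matrix(),s
def rows(P1,R1,N,P0=None,R0=None):
    if P0 is None: P0,R0,_=now()
    w=R.from_matrix(R0.T@R1).as_rotvec()/N
    Rc=R0.copy()
    for i in range(N):
        d=Rc.T@(P1-P0)/N*100
        print('lin',d.round(2).tolist(),'ang',np.degrees(w).round(1).tolist())
        Rc=Rc@R.from_rotvec(w).as_matrix()
def rep():
    P,M,s=now(); z=M[:,2]
    X=np.array([np.cos(p[2]),np.sin(p[2]),0]);Y=np.array([-np.sin(p[2]),np.cos(p[2]),0])
    print('t',round(s['t'],2),'case',w2c(P).round(1),'slant',np.degrees(np.arcsin(-z[2])).round(1),'yawerr',np.degrees(np.arctan2(z@Y,z@X)).round(1),'roll ydotz',np.degrees(np.arcsin(M[2,1])).round(1),'q',np.round(s['q'],2),'F',np.round(s['force'],2),'op',s['opening'])
E
python3 - <<'E'
from mv import *
rep()
T=c2w([-200,-47,230]);print(T)
rows(T,Rt(np.radians(22),1),14)
E
```

```text
t 1.8 case [-618.9 -302.   218.6] slant 90.0 yawerr -167.8 roll ydotz 0.0 q [ 1.06  0.13  1.49  0.    1.52 -0.09] F [ 0.45 -0.64 -0.04] op 0.09304667512951043
[0.53286463 0.14546567 0.23      ]
lin [-3.03, -1.76, -0.08] ang [2.6, -4.4, 3.8]
lin [-3.14, -1.55, 0.23] ang [2.6, -4.4, 3.8]
lin [-3.2, -1.32, 0.53] ang [2.6, -4.4, 3.8]
lin [-3.23, -1.07, 0.83] ang [2.6, -4.4, 3.8]
lin [-3.22, -0.81, 1.12] ang [2.6, -4.4, 3.8]
lin [-3.17, -0.54, 1.4] ang [2.6, -4.4, 3.8]
lin [-3.08, -0.26, 1.65] ang [2.6, -4.4, 3.8]
lin [-2.95, 0.02, 1.89] ang [2.6, -4.4, 3.8]
lin [-2.79, 0.31, 2.1] ang [2.6, -4.4, 3.8]
lin [-2.59, 0.59, 2.28] ang [2.6, -4.4, 3.8]
lin [-2.36, 0.86, 2.44] ang [2.6, -4.4, 3.8]
lin [-2.11, 1.12, 2.57] ang [2.6, -4.4, 3.8]
lin [-1.82, 1.37, 2.66] ang [2.6, -4.4, 3.8]
lin [-1.52, 1.61, 2.72] ang [2.6, -4.4, 3.8]
```

Call:
drive_tool --plan '[{"claw":1,"linear":[-3.0,-1.8,-0.6],"angular":[2.6,-4.4,3.8]},{"claw":1,"linear":[-3.1,-1.6,-0.3],"angular":[2.6,-4.4,3.8]},{"claw":1,"linear":[-3.2,-1.3,0.2],"angular":[2.6,-4.4,3.8]},{"claw":1,"linear":[-3.2,-1.1,0.6],"angular":[2.6,-4.4,3.8]},{"claw":1,"linear":[-3.2,-0.8,1.1],"angular":[2.6,-4.4,3.8]},{"claw":1,"linear":[-3.2,-0.5,1.4],"angular":[2.6,-4.4,3.8]},{"claw":1,"linear":[-3.1,-0.3,1.6],"angular":[2.6,-4.4,3.8]}]'

```text
t: 2.68
tool_pos: [0.3901, 0.3464, 0.2418]
orientation: [1.156, 2.36, -0.573]
force: [0.1, 0.2, 0.2]
opening: 0.0275
```

Run:
```python
from mv import *
rep();print(now()[0])
T=c2w([-200,-47,230]);print(T)
rows(T,Rt(np.radians(22),1),8)
```

```text
t 2.67 case [-410.4 -175.5  241.8] slant 54.4 yawerr 17.1 roll ydotz -9.6 q [ 0.98  0.24  1.45 -0.51  1.81  0.29] F [0.06 0.2  0.16] op 0.027482160841242134
[0.39008443 0.34644106 0.24182448]
[0.53286463 0.14546567 0.23      ]
lin [-2.46, 0.05, 1.86] ang [2.3, -3.8, 3.4]
lin [-2.33, 0.27, 2.01] ang [2.3, -3.8, 3.4]
lin [-2.17, 0.49, 2.14] ang [2.3, -3.8, 3.4]
lin [-1.99, 0.7, 2.25] ang [2.3, -3.8, 3.4]
lin [-1.79, 0.9, 2.35] ang [2.3, -3.8, 3.4]
lin [-1.57, 1.1, 2.42] ang [2.3, -3.8, 3.4]
lin [-1.34, 1.28, 2.46] ang [2.3, -3.8, 3.4]
lin [-1.1, 1.45, 2.49] ang [2.3, -3.8, 3.4]
```

FK guess holds (q4 negative). Continue.

Call:
drive_tool --plan '[{"claw":1,"linear":[-2.5,0.05,1.9],"angular":[2.3,-3.8,3.4]},{"claw":1,"linear":[-2.3,0.3,2.0],"angular":[2.3,-3.8,3.4]},{"claw":1,"linear":[-2.2,0.5,2.1],"angular":[2.3,-3.8,3.4]},{"claw":1,"linear":[-2.0,0.7,2.2],"angular":[2.3,-3.8,3.4]},{"claw":1,"linear":[-1.8,0.9,2.3],"angular":[2.3,-3.8,3.4]},{"claw":1,"linear":[-1.6,1.1,2.4],"angular":[2.3,-3.8,3.4]},{"claw":1,"linear":[-1.3,1.3,2.5],"angular":[2.3,-3.8,3.4]},{"claw":1,"linear":[-1.1,1.4,2.5],"angular":[2.3,-3.8,3.4]},{"claw":1,"linear":[0,0,0],"angular":[0,0,0]},{"claw":1,"linear":[0,0,0],"angular":[0,0,0]}]'

```text
t: 3.92
tool_pos: [0.5324, 0.147, 0.2304]
orientation: [1.425, 1.524, -0.961]
force: [-0.3, 0.5, 0.2]
opening: 0.0004
```

Run:
```python
from mv import *
rep()
c=read_camera('scene');save(c,'s1.png',(240,110,460,275),3.6)
print(proj(c,now()[0]))
c=read_camera('top');save(c,'t1.png',(220,150,380,270),5)
print(proj(c,now()[0]))
rep()
T=c2w([-80,-47,120]);print(T)
rows(T,Rt(np.radians(22),1),5)
```

```text
t 3.92 case [-201.6  -47.4  230.4] slant 21.9 yawerr -0.0 roll ydotz 0.1 q [ 0.7   0.61  1.32 -0.95  1.97  0.61] F [-0.35  0.48  0.21] op 0.0004064825743688474
[[330.02509912 214.57266526]]
[[267.51591555 209.28790328]]
t 4.03 case [-202.1  -47.3  231.2] slant 21.9 yawerr 0.1 roll ydotz 0.2 q [ 0.7   0.61  1.32 -0.95  1.97  0.61] F [-0.12  0.9   0.36] op 0.0004988747941727315
[0.54117353 0.02575368 0.12      ]
lin [1.15, -0.0, 3.1] ang [0.0, 0.0, -0.0]
lin [1.15, 0.0, 3.1] ang [0.0, 0.0, -0.0]
lin [1.15, 0.0, 3.1] ang [0.0, 0.0, -0.0]
lin [1.15, 0.0, 3.1] ang [0.0, 0.0, -0.0]
lin [1.15, 0.0, 3.1] ang [0.0, 0.0, -0.0]
```

View pics/s1.png

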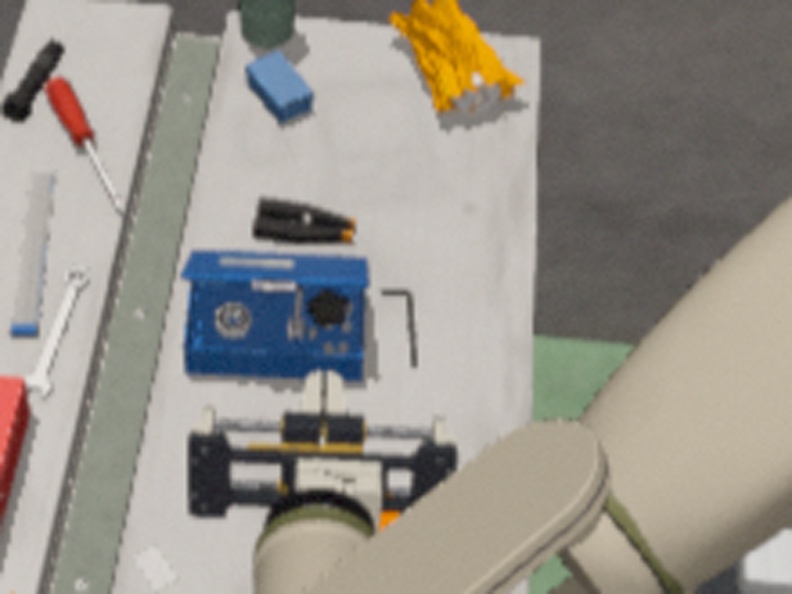

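View pics/t1.png

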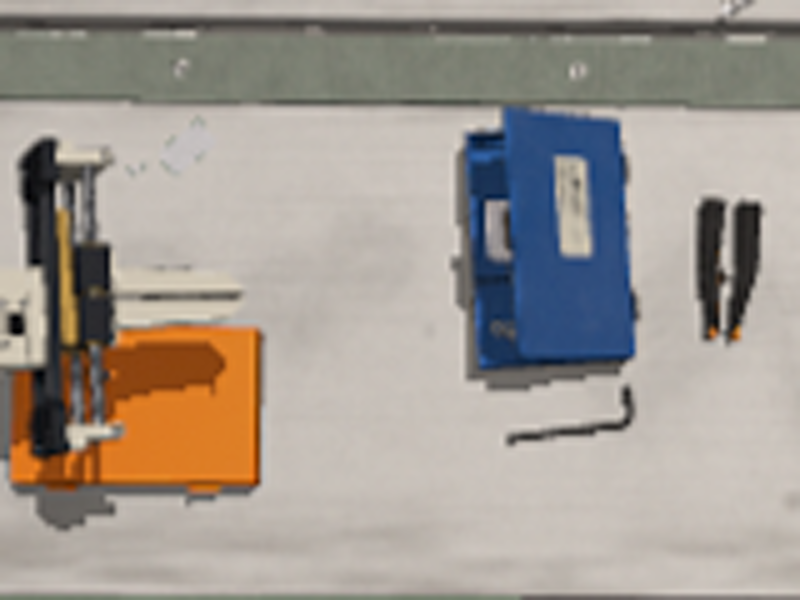

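```bash
sed -i 's/\[.5936,-.0508,-1.5015\]/[.5911,-.0508,-1.5015]/' tgt.py
python3 - <<'E'
from mv import *
rep()
T=c2w([-85,-49,120]);print(T)
rows(T,Rt(np.radians(22),1),5)
E
```

```text
t 4.03 case [-202.   -44.8  231.2] slant 21.9 yawerr 0.1 roll ydotz 0.2 q [ 0.7   0.61  1.32 -0.95  1.97  0.61] F [-0.12  0.9   0.36] op 0.0004988747941727315
[0.53633213 0.03060319 0.12      ]
lin [1.19, -0.09, 3.0] ang [0.0, 0.0, -0.0]
lin [1.19, -0.09, 3.0] ang [0.0, 0.0, -0.0]
lin [1.19, -0.09, 3.0] ang [0.0, 0.0, -0.0]
lin [1.19, -0.09, 3.0] ang [0.0, 0.0, -0.0]
lin [1.19, -0.08, 3.0] ang [0.0, 0.0, -0.0]
```

Call:
drive_tool --plan '[{"claw":1,"linear":[1.2,-0.1,3.0],"angular":[0,0,0]},{"claw":1,"linear":[1.2,-0.1,3.0],"angular":[0,0,0]},{"claw":1,"linear":[1.2,-0.1,3.0],"angular":[0,0,0]},{"claw":1,"linear":[1.2,-0.1,3.0],"angular":[0,0,0]},{"claw":1,"linear":[1.2,-0.1,3.0],"angular":[0,0,0]},{"claw":1,"linear":[0,0,0],"angular":[0,0,0]},{"claw":1,"linear":[0,0,0],"angular":[0,0,0]}]'

```text
t: 4.9
tool_pos: [0.5363, 0.0309, 0.1203]
orientation: [1.425, 1.522, -0.959]
force: [0.4, 0.6, -0.5]
opening: 0.0004
```

Run:
```python
from mv import *
rep()
c=read_camera('scene');save(c,'s2.png',(280,170,365,225),9)
print((proj(c,now()[0])-[280,170]+.5)*9)
c=read_camera('top');save(c,'t2.png',(280,160,370,230),8)
print((proj(c,now()[0])-[280,160]+.5)*8)
rep()
```

```text
t 4.9 case [-85.3 -49.  120.3] slant 21.9 yawerr 0.1 roll ydotz 0.2 q [ 0.56  0.61  1.56 -0.98  1.72  0.74] F [ 0.37  0.65 -0.5 ] op 0.0003537777117192777
[[466.64592529 300.9025182 ]]
[[204.78995917 419.48185616]]
t 5.0 case [-85.5 -48.7 120.4] slant 21.9 yawerr 0.1 roll ydotz 0.3 q [ 0.56  0.61  1.56 -0.98  1.72  0.74] F [0.7  0.78 0.29] op 0.0004826603900998045
```

View pics/s2.png

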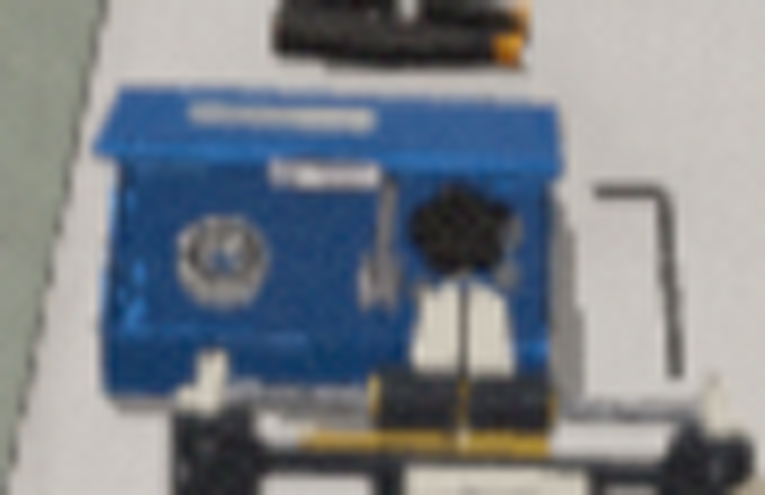

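View pics/t2.png

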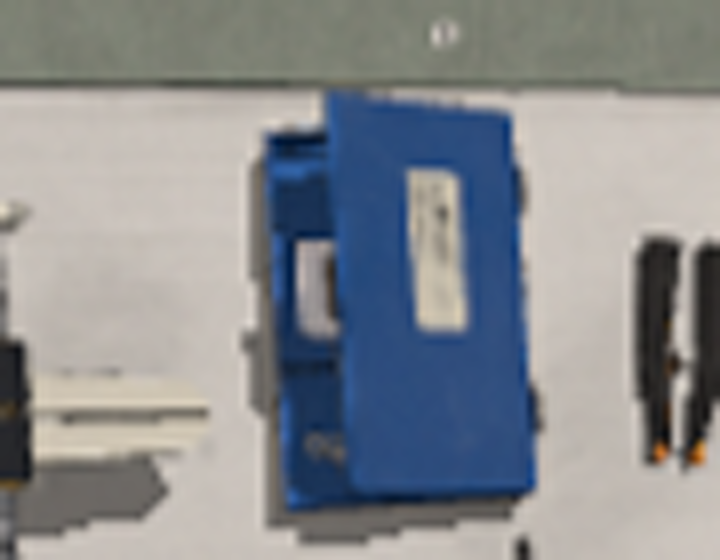

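Run:
```python
from mv import *
from sup import *
t=np.radians(22)
for z in (76,78,80,82,84): print(z,lidangle(-2,z,t),lidangle(-2,z,t,ht=5)[0],rimclear(-2,z,t))
rep()
for W in ([-40,-49,100],[-2,-49,79]):
  T=c2w(W);rows(T,Rt(np.radians(22),1),1)
```

```text
76 (np.float64(0.5819999999999995), ['tip', np.float64(-8.44521420558064)]) 0.5439999999999995 above 43.9
78 (np.float64(0.6059999999999994), ['tip', np.float64(-9.491390233244914)]) 0.5699999999999995 above 45.9
80 (np.float64(0.6299999999999994), ['tip', np.float64(-10.57770026394499)]) 0.5939999999999994 above 47.9
82 (np.float64(0.6539999999999994), ['tip', np.float64(-11.702187579256787)]) 0.6179999999999994 above 49.9
84 (np.float64(0.6759999999999994), ['tip', np.float64(-12.86879767978823)]) 0.6419999999999995 above 51.9
t 5.0 case [-85.5 -48.7 120.4] slant 21.9 yawerr 0.1 roll ydotz 0.3 q [ 0.56  0.61  1.56 -0.98  1.72  0.74] F [0.7  0.78 0.29] op 0.0004826603900998045
lin [0.19, -0.04, 4.99] ang [0.1, 0.1, -0.3]
lin [0.72, -0.05, 9.29] ang [0.1, 0.1, -0.3]
```

Call:
drive_tool --plan '[{"claw":1,"linear":[0.1,0,1.5],"angular":[0,0,0]},{"claw":1,"linear":[0.1,0,1.5],"angular":[0,0,0]},{"claw":1,"linear":[0.1,0,1.6],"angular":[0,0,0]},{"claw":1,"linear":[0.1,0,1.6],"angular":[0,0,0]},{"claw":1,"linear":[0.1,0,1.5],"angular":[0,0,0]},{"claw":1,"linear":[0.1,0,1.5],"angular":[0,0,0]},{"claw":1,"linear":[0,0,0],"angular":[0,0,0]},{"claw":1,"linear":[0,0,0],"angular":[0,0,0]}]'

```text
t: 6.0
tool_pos: [0.5416, -0.0532, 0.0794]
orientation: [1.425, 1.522, -0.961]
force: [-0.1, 0.9, 0.2]
opening: 0.0003
```

Run:
```python
from mv import *
rep()
c=read_camera('scene');save(c,'s3.png',(280,170,365,225),9)
print((proj(c,now()[0])-[280,170]+.5)*9)
rep()
```

```text
t 6.0 case [ -1.  -49.5  79.4] slant 21.8 yawerr -0.0 roll ydotz 0.2 q [ 0.43  0.6   1.66 -1.05  1.59  0.78] F [-0.14  0.95  0.19] op 0.0002960333014552694
[[471.19359905 178.31555127]]
t 6.05 case [ -1.2 -49.4  79.5] slant 21.8 yawerr -0.0 roll ydotz 0.2 q [ 0.43  0.6   1.66 -1.05  1.59  0.78] F [ 0.6  -0.14  0.07] op 0.0007512331176419179
```

View pics/s3.png

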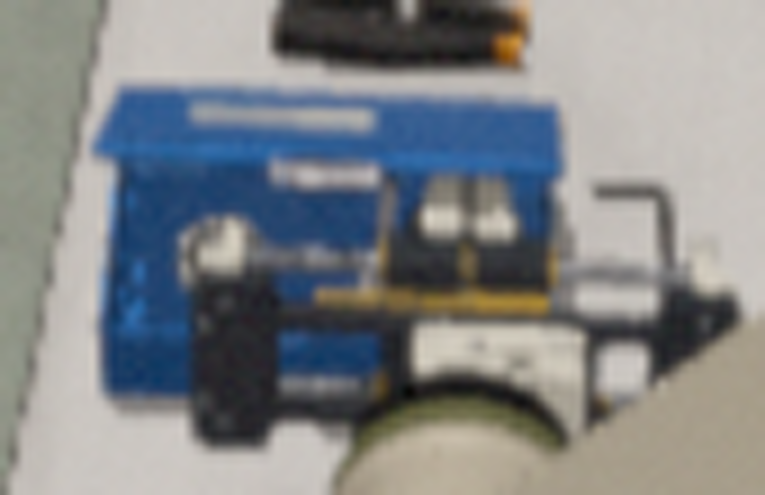

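Call:
drive_tool --plan '[{"claw":1,"linear":[-0.15,0.2,0],"angular":[0,0,0]},{"claw":1,"linear":[0,0.25,0],"angular":[0,0,0]},{"claw":1,"linear":[0,0.25,0],"angular":[0,0,0]},{"claw":1,"linear":[0,0.25,0],"angular":[0,0,0]},{"claw":1,"linear":[0,0.25,0],"angular":[0,0,0]},{"claw":1,"linear":[0,0.2,0],"angular":[0,0,0]}]'

```text
t: 6.8
tool_pos: [0.5554, -0.053, 0.0806]
orientation: [1.425, 1.522, -0.962]
force: [-1.1, 0.7, 0.1]
opening: 0.0004
```

Run:
```python
from mv import *
rep()
c=read_camera('scene');save(c,'s4.png',(280,170,365,225),9)
c=read_camera('top');save(c,'t4.png',(280,160,370,230),8)
rep()
```

```text
t 6.8 case [ -0.3 -35.7  80.6] slant 21.8 yawerr -0.1 roll ydotz 0.1 q [ 0.42  0.62  1.63 -1.06  1.59  0.76] F [-1.12  0.74  0.11] op 0.0004355532556736542
t 6.9 case [ -0.3 -35.5  80.6] slant 21.8 yawerr -0.0 roll ydotz 0.1 q [ 0.42  0.62  1.63 -1.06  1.59  0.76] F [ 0.2  -0.75  0.5 ] op 0.00011918156148148126
```

View pics/s4.png

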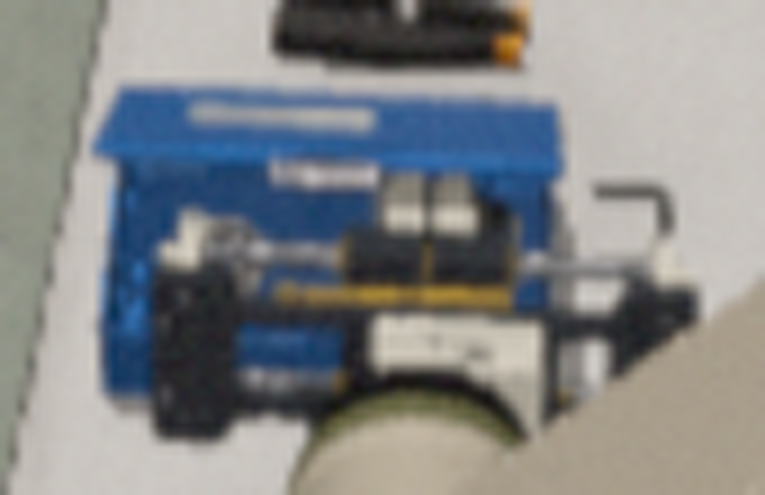

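View pics/t4.png

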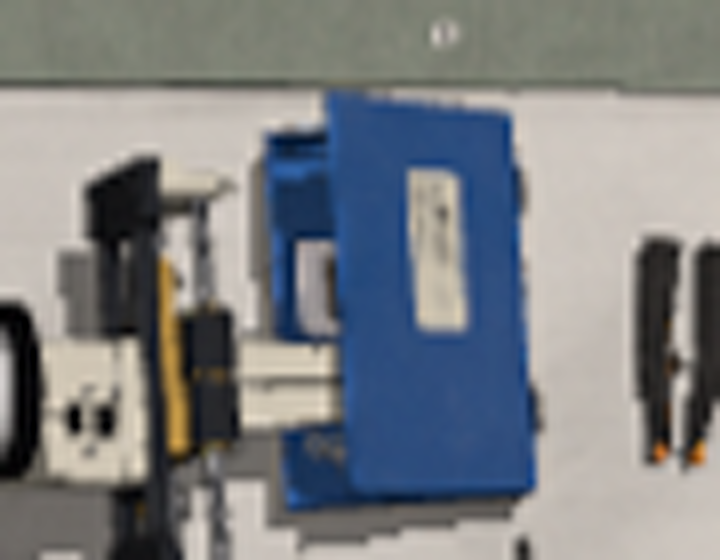

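Call:
drive_tool --plan '[{"claw":1,"linear":[0,0.2,0],"angular":[0,0,0]},{"claw":1,"linear":[0,0.2,0],"angular":[0,0,0]},{"claw":1,"linear":[0,0.2,0],"angular":[0,0,0]},{"claw":1,"linear":[0,0.2,0],"angular":[0,0,0]},{"claw":1,"linear":[0,0.2,0],"angular":[0,0,0]},{"claw":1,"linear":[0,0.2,0],"angular":[0,0,0]}]'

```text
t: 7.65
tool_pos: [0.5676, -0.0522, 0.0806]
orientation: [1.425, 1.523, -0.962]
force: [-0.8, -0.6, -0.0]
opening: 0.0002
```

Run:
```python
from mv import *
rep()
c=read_camera('scene');save(c,'s5.png',(280,170,365,225),9)
rep()
```

```text
t 7.65 case [ -0.2 -23.6  80.6] slant 21.8 yawerr -0.0 roll ydotz 0.1 q [ 0.42  0.65  1.6  -1.06  1.59  0.75] F [-0.79 -0.57 -0.02] op 0.00022861050100776692
t 7.7 case [ -0.3 -23.3  80.7] slant 21.8 yawerr -0.0 roll ydotz 0.2 q [ 0.42  0.65  1.6  -1.06  1.59  0.75] F [-0.61 -0.44 -0.1 ] op 0.0002419431023253492
```

View pics/s5.png

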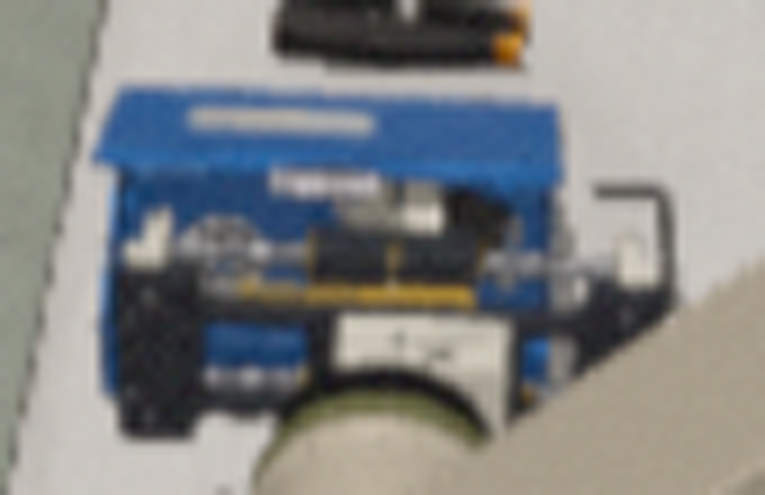

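Call:
drive_tool --plan '[{"claw":1,"linear":[0,0.2,0],"angular":[0,0,0]},{"claw":1,"linear":[0,0.2,0],"angular":[0,0,0]},{"claw":1,"linear":[0,0.2,0],"angular":[0,0,0]},{"claw":1,"linear":[0,0.2,0],"angular":[0,0,0]}]'

```text
t: 8.2
tool_pos: [0.5754, -0.0515, 0.0804]
orientation: [1.425, 1.523, -0.962]
force: [-0.7, 1.2, -1.6]
opening: 0.0004
```

Run:
```python
from mv import *
rep()
c=read_camera('scene');save(c,'s6.png',(280,170,365,225),9)
rep()
```

```text
t 8.2 case [ -0.4 -15.7  80.4] slant 21.9 yawerr -0.0 roll ydotz 0.1 q [ 0.41  0.66  1.57 -1.06  1.59  0.74] F [-0.72  1.21 -1.55] op 0.00040431117777422673
t 8.25 case [ -0.3 -15.5  80.4] slant 21.9 yawerr -0.0 roll ydotz 0.1 q [ 0.41  0.66  1.57 -1.06  1.59  0.74] F [-1.43  1.61 -1.3 ] op 0.0004953581036465521
```

View pics/s6.png

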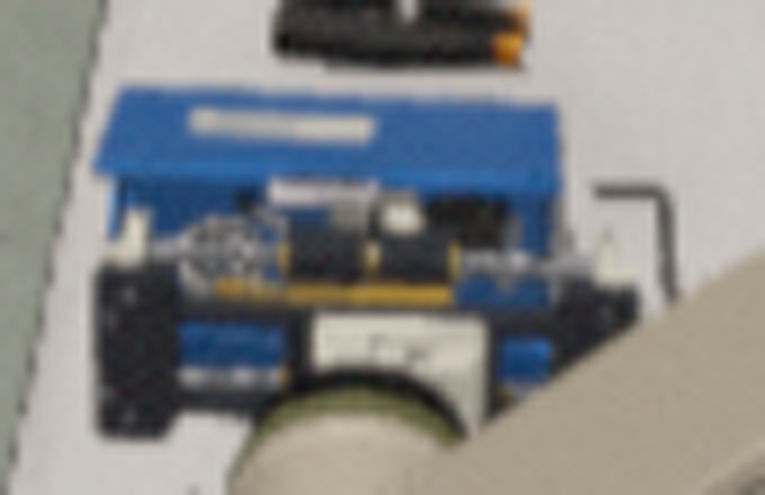

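Call:
drive_tool --plan '[{"claw":1,"linear":[0,0.2,0],"angular":[0,0,0]},{"claw":1,"linear":[0,0.2,0],"angular":[0,0,0]},{"claw":1,"linear":[0,0.2,0],"angular":[0,0,0]},{"claw":1,"linear":[0,0.2,0],"angular":[0,0,0]}]'

```text
t: 8.75
tool_pos: [0.5835, -0.0511, 0.0807]
orientation: [1.425, 1.523, -0.962]
force: [-1.4, 1.7, -2.3]
opening: 0.0004
```

Run:
```python
from mv import *
rep()
c=read_camera('scene');save(c,'s7.png',(280,170,365,225),9)
for l in ('case_stay','stay_tip'): print(l,[(np.round(r['at'],3).tolist(),w2c(r['at']).round(),round(r['p'],2)) for r in search_frame(c,l)])
c=read_camera('top');save(c,'t7.png',(280,160,370,230),8)
rep()
```

```text
t 8.75 case [-0.2 -7.6 80.7] slant 21.8 yawerr -0.0 roll ydotz 0.1 q [ 0.41  0.67  1.55 -1.07  1.59  0.73] F [-1.41  1.67 -2.3 ] op 0.00037256699596518544
case_stay [([0.603, -0.058, 0.076], array([ 8., 12., 76.]), 0.71)]
stay_tip [([0.59, -0.055, 0.099], array([ 4., -1., 99.]), 0.52)]
t 8.95 case [-0.2 -7.5 80.7] slant 21.8 yawerr -0.0 roll ydotz 0.2 q [ 0.41  0.67  1.55 -1.07  1.59  0.73] F [ 0.18  0.96 -2.03] op 0.0006557178839812901
```

View pics/s7.png

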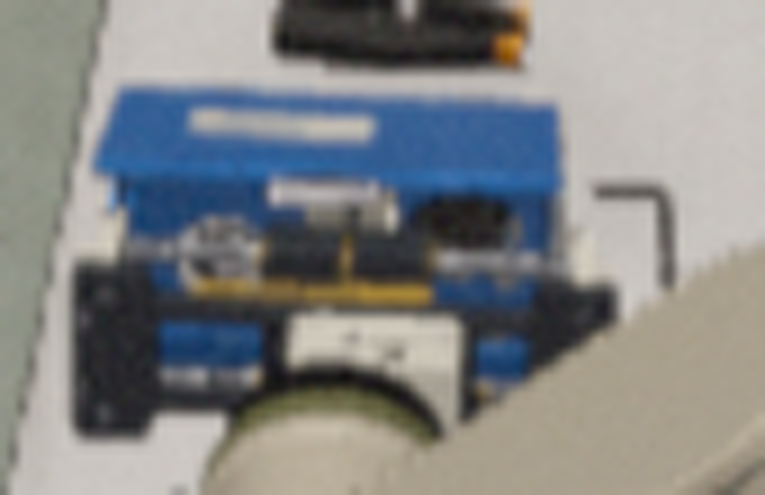

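View pics/t7.png

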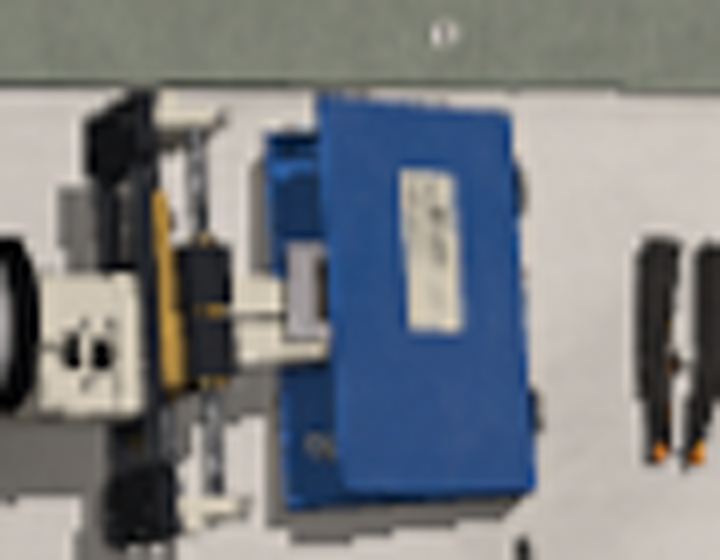

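```bash
cat > path.py <<'E'
from sup import *
import sys
def ev(x,z,thd,a0=None):
    t=np.radians(thd); r=lidangle(x,z,t)
    r5=lidangle(x,z,t,ht=5)
    a=r[0]; u=np.array([np.cos(t),-np.sin(t)]);n=np.array([np.sin(t),np.cos(t)])
    pl=rotl(np.array([[-75.,46.]]),a)[0]-[x,z]
    body=np.array([x,z])-84*u-37.5*n
    print((x,z,thd),'a %.3f (%.3f)'%(a,r5[0]),r[1],rimclear(x,z,t),'plate axial %.0f n %.0f'%(pl@u,pl@n),'bodylow %.0f'%body[1])
E
python3 - <<'E'
from path import *
for w in [(-0.2,80.7,22),(-8,78,23),(-16,75,24),(-24,72,25),(-32,70,26),(-40,68,27),(-48,66,28),(-56,64,29),(-63,62,30),(-64,55,30),(-64,48,30),(-64,42,30),(-64,36,30),(-64,30,30),(-64,26,30),(-64,22,30)]: ev(*w)
E
```

```text
(-0.2, 80.7, 22) a 0.654 (0.618) ['tip', np.float64(-9.482607706908325)] above 49.3 plate axial -63 n 25 bodylow 77
(-8, 78, 23) a 0.560 (0.526) [-14.615384615384613, 46.0] above 44.4 plate axial -60 n 17 bodylow 76
(-16, 75, 24) a 0.500 (0.478) [-55.0, 41.12820512820513] above 38.7 plate axial -55 n 14 bodylow 75
(-24, 72, 25) a 0.452 (0.430) [-55.0, 41.12820512820513] above 32.7 plate axial -49 n 13 bodylow 74
(-32, 70, 26) a 0.412 (0.390) [-58.23076923076923, 41.0] above 27.4 plate axial -43 n 12 bodylow 73
(-40, 68, 27) a 0.370 (0.350) [-59.46153846153846, 41.0] above 21.7 plate axial -36 n 11 bodylow 73
(-48, 66, 28) a 0.326 (0.304) [-60.23076923076923, 41.0] above 15.7 plate axial -29 n 10 bodylow 72
(-56, 64, 29) a 0.280 (0.258) [-60.84615384615385, 41.0] front -1.6 plate axial -22 n 9 bodylow 72
(-63, 62, 30) a 0.234 (0.208) [-60.69230769230769, 41.0] front 5.2 plate axial -15 n 8 bodylow 72
(-64, 55, 30) a 0.176 (0.156) [-75.0, 46.0] front 6.2 plate axial -15 n 8 bodylow 65
(-64, 48, 30) a 0.126 (0.106) [-74.64102564102564, 46.0] front 6.2 plate axial -16 n 8 bodylow 58
(-64, 42, 30) a 0.082 (0.062) [-74.64102564102564, 46.0] front 6.2 plate axial -17 n 8 bodylow 52
(-64, 36, 30) a 0.038 (0.018) [-74.64102564102564, 46.0] front 6.2 plate axial -17 n 8 bodylow 46Traceback (most recent call last):
  File "<stdin>", line 2, in <module>
  File "path.py", line 5, in ev
    r5=lidangle(x,z,t,ht=5)
  File "sup.py", line 23, in lidangle
    return a,la
             ^^
UnboundLocalError: cannot access local variable 'la' where it is not associated with a value
```

Call:
drive_tool --plan '[{"claw":1,"linear":[0.14,0,-0.16],"angular":[0,0.3,0]},{"claw":1,"linear":[0.14,0,-0.16],"angular":[0,0.3,0]},{"claw":1,"linear":[0.14,0,-0.16],"angular":[0,0.3,0]},{"claw":1,"linear":[0.14,0,-0.16],"angular":[0,0.3,0]},{"claw":1,"linear":[0.14,0,-0.16],"angular":[0,0.3,0]},{"claw":1,"linear":[0.14,0,-0.16],"angular":[0,0.3,0]},{"claw":1,"linear":[0,0,0],"angular":[0,0,0]}]'

```text
t: 9.82
tool_pos: [0.5827, -0.0388, 0.0767]
orientation: [1.446, 1.545, -0.943]
force: [-0.7, 1.3, -0.1]
opening: 0.0007
```

Run:
```python
from mv import *
rep()
c=read_camera('scene');save(c,'s8.png',(280,170,365,225),9)
rep()
```

```text
t 9.82 case [-12.5  -7.6  76.7] slant 23.6 yawerr -0.0 roll ydotz 0.1 q [ 0.42  0.67  1.54 -1.04  1.58  0.72] F [-0.66  1.3  -0.05] op 0.0007104816823851022
t 9.88 case [-12.5  -7.6  76.7] slant 23.6 yawerr -0.0 roll ydotz 0.1 q [ 0.42  0.67  1.54 -1.04  1.58  0.72] F [-0.18  1.01 -1.61] op 0.0008184858456851529
```

View pics/s8.png

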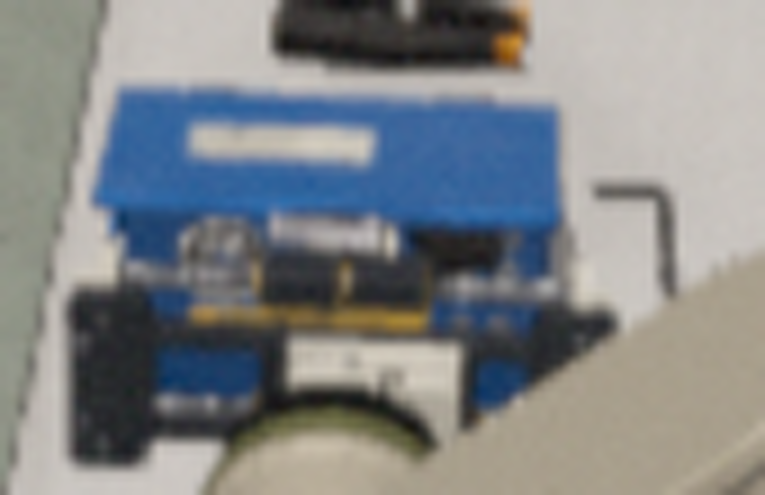

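Call:
drive_tool --plan '[{"claw":1,"linear":[0.17,0,-0.2],"angular":[0,0.3,0]},{"claw":1,"linear":[0.17,0,-0.2],"angular":[0,0.3,0]},{"claw":1,"linear":[0.17,0,-0.2],"angular":[0,0.3,0]},{"claw":1,"linear":[0.17,0,-0.2],"angular":[0,0.3,0]},{"claw":1,"linear":[0.17,0,-0.2],"angular":[0,0.3,0]},{"claw":1,"linear":[0.17,0,-0.2],"angular":[0,0.3,0]},{"claw":1,"linear":[0.17,0,-0.2],"angular":[0,0.3,0]},{"claw":1,"linear":[0.17,0,-0.2],"angular":[0,0.3,0]},{"claw":1,"linear":[0.17,0,-0.2],"angular":[0,0.3,0]},{"claw":1,"linear":[0.17,0,-0.2],"angular":[0,0.3,0]},{"claw":1,"linear":[0,0,0],"angular":[0,0,0]}]'

```text
t: 11.25
tool_pos: [0.5809, -0.0135, 0.0697]
orientation: [1.482, 1.584, -0.912]
force: [-1.2, 1.9, -1.3]
opening: 0.0003
```

Run:
```python
from mv import *
from path import ev
rep()
c=read_camera('scene');save(c,'s9.png',(280,170,365,225),9)
c=read_camera('top');save(c,'t9.png',(280,160,370,230),8)
rep()
q=w2c(now()[0]); ev(q[0],q[2],26.7)
```

```text
t 11.25 case [-37.9  -7.6  69.7] slant 26.6 yawerr -0.0 roll ydotz 0.1 q [ 0.45  0.66  1.53 -0.98  1.58  0.71] F [-1.19  1.87 -1.25] op 0.00025233208606594026
t 11.35 case [-37.8  -7.5  69.7] slant 26.6 yawerr -0.0 roll ydotz 0.1 q [ 0.45  0.66  1.53 -0.98  1.58  0.71] F [-0.41  0.91 -1.66] op 0.00021688536056135312
(np.float64(-37.84475514365293), np.float64(69.70368221913583), 26.7) a 0.390 (0.370) [-58.84615384615385, 41.0] above 24.4 plate axial -37 n 11 bodylow 74
```

View pics/s9.png

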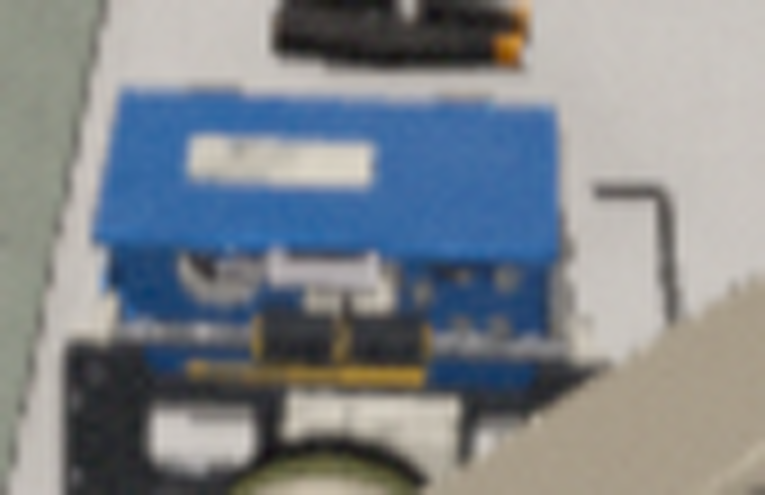

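View pics/t9.png

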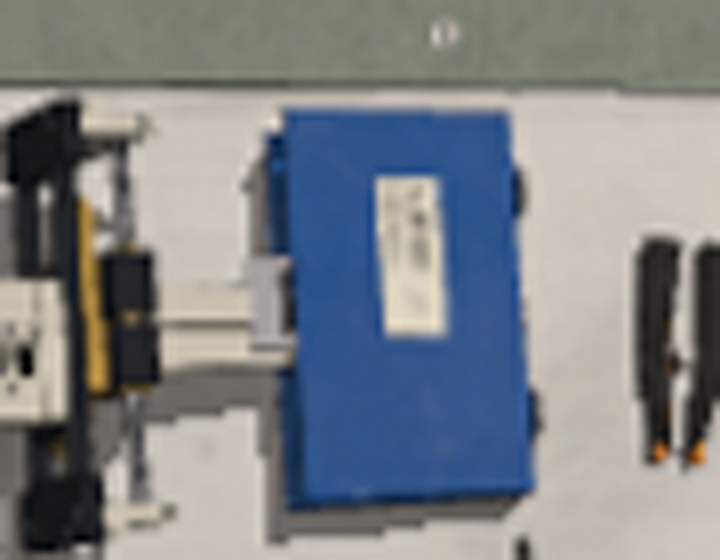

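Call:
drive_tool --plan '[{"claw":1,"linear":[0.18,0,-0.18],"angular":[0,0.3,0]},{"claw":1,"linear":[0.18,0,-0.18],"angular":[0,0.3,0]},{"claw":1,"linear":[0.18,0,-0.18],"angular":[0,0.3,0]},{"claw":1,"linear":[0.18,0,-0.18],"angular":[0,0.3,0]},{"claw":1,"linear":[0.18,0,-0.18],"angular":[0,0.3,0]},{"claw":1,"linear":[0.18,0,-0.18],"angular":[0,0.3,0]},{"claw":1,"linear":[0.18,0,-0.18],"angular":[0,0.3,0]},{"claw":1,"linear":[0.18,0,-0.18],"angular":[0,0.3,0]},{"claw":1,"linear":[0.18,0,-0.18],"angular":[0,0.3,0]},{"claw":1,"linear":[0.18,0,-0.18],"angular":[0,0.3,0]},{"claw":1,"linear":[0,0,0],"angular":[0,0,0]}]'

```text
t: 12.72
tool_pos: [0.5793, 0.0108, 0.0622]
orientation: [1.517, 1.621, -0.879]
force: [-1.2, 1.1, -1.4]
opening: 0.0008
```

Run:
```python
from mv import *
from path import ev
rep()
c=read_camera('scene');save(c,'s10.png',(280,170,365,225),9)
c=read_camera('top');save(c,'t10.png',(280,160,370,230),8)
rep()
q=w2c(now()[0]); ev(q[0],q[2],29.7)
```

```text
t 12.72 case [-62.2  -7.5  62.2] slant 29.6 yawerr 0.0 roll ydotz 0.1 q [ 0.47  0.66  1.51 -0.93  1.57  0.71] F [-1.15  1.07 -1.41] op 0.0008359063743039855
t 12.82 case [-62.2  -7.5  62.2] slant 29.6 yawerr 0.0 roll ydotz 0.1 q [ 0.47  0.66  1.51 -0.93  1.57  0.71] F [ 0.01  1.41 -1.92] op 0.000488380208460833
(np.float64(-62.22749532289175), np.float64(62.232394576130666), 29.7) a 0.240 (0.216) [-61.0, 41.0] front 4.5 plate axial -16 n 9 bodylow 71
```

View pics/s10.png

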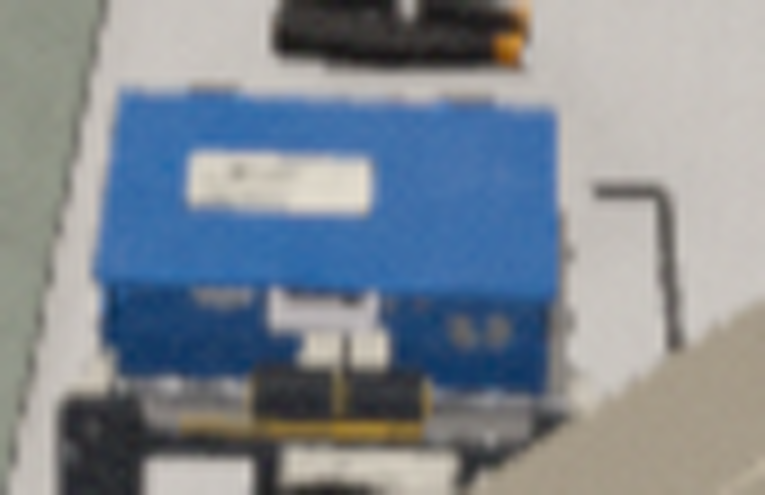

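View pics/t10.png

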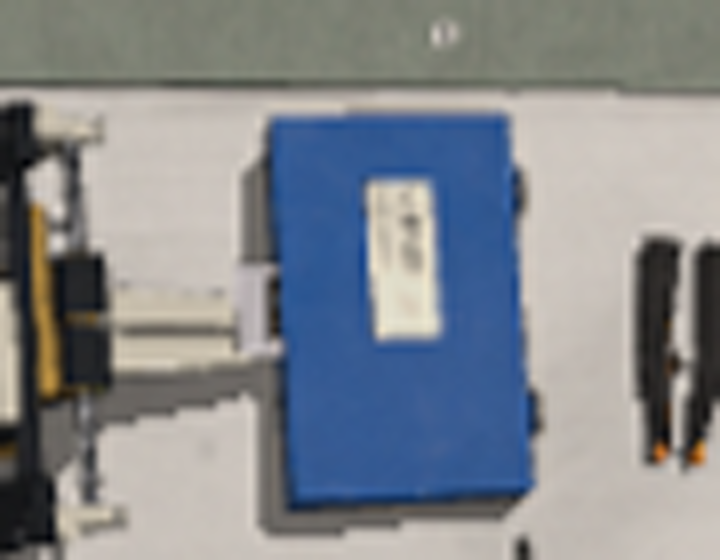

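Call:
drive_tool --plan '[{"claw":1,"linear":[0.155,0,0.03],"angular":[0,0,0]},{"claw":1,"linear":[0.155,0,0.03],"angular":[0,0,0]},{"claw":1,"linear":[0.155,0,0.03],"angular":[0,0,0]},{"claw":1,"linear":[0.155,0,0.03],"angular":[0,0,0]},{"claw":1,"linear":[0.13,0,0.075],"angular":[0,0,0]},{"claw":1,"linear":[0.13,0,0.075],"angular":[0,0,0]},{"claw":1,"linear":[0.13,0,0.075],"angular":[0,0,0]},{"claw":1,"linear":[0.13,0,0.075],"angular":[0,0,0]},{"claw":1,"linear":[0.13,0,0.075],"angular":[0,0,0]},{"claw":1,"linear":[0.13,0,0.075],"angular":[0,0,0]},{"claw":1,"linear":[0,0,0],"angular":[0,0,0]}]'

```text
t: 14.2
tool_pos: [0.5792, 0.0125, 0.0471]
orientation: [1.516, 1.621, -0.88]
force: [0.7, 2.0, -1.7]
opening: 0.0005
```

Run:
```python
from mv import *
from path import ev
rep()
c=read_camera('scene');save(c,'s11.png',(280,170,365,225),9)
c=read_camera('top');save(c,'t11.png',(280,160,370,230),8)
rep()
q=w2c(now()[0]); ev(q[0],q[2],29.7)
```

```text
t 14.2 case [-63.9  -7.5  47.1] slant 29.6 yawerr -0.0 roll ydotz 0.1 q [ 0.47  0.69  1.5  -0.93  1.56  0.72] F [ 0.7   2.03 -1.68] op 0.0004923254266824507
t 14.3 case [-63.9  -7.5  47.2] slant 29.6 yawerr -0.0 roll ydotz 0.1 q [ 0.47  0.69  1.5  -0.93  1.56  0.72] F [-0.17  2.01 -1.3 ] op 0.00028119383320751785
(np.float64(-63.9271161240913), np.float64(47.221711001029114), 29.7) a 0.120 (0.100) [-74.64102564102564, 46.0] front 6.2 plate axial -16 n 8 bodylow 56
```

View pics/s11.png

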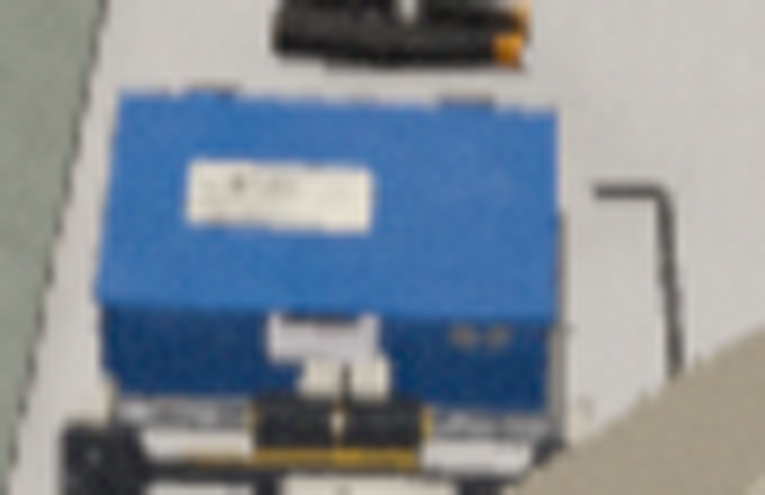

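View pics/t11.png

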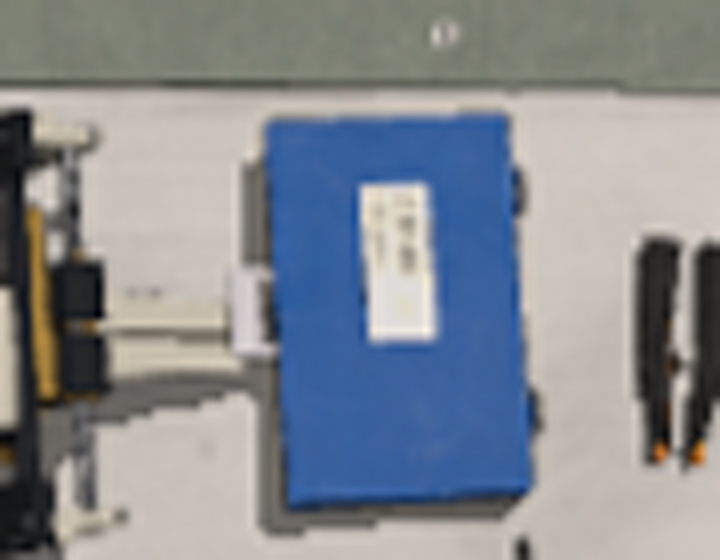

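Call:
drive_tool --plan '[{"claw":1,"linear":[0.105,0,0.06],"angular":[0,0,0]},{"claw":1,"linear":[0.105,0,0.06],"angular":[0,0,0]},{"claw":1,"linear":[0.105,0,0.06],"angular":[0,0,0]},{"claw":1,"linear":[0.105,0,0.06],"angular":[0,0,0]},{"claw":1,"linear":[0.105,0,0.06],"angular":[0,0,0]},{"claw":1,"linear":[0.105,0,0.06],"angular":[0,0,0]},{"claw":1,"linear":[0.105,0,0.06],"angular":[0,0,0]},{"claw":1,"linear":[0.105,0,0.06],"angular":[0,0,0]},{"claw":1,"linear":[0.105,0,0.06],"angular":[0,0,0]},{"claw":1,"linear":[0.105,0,0.06],"angular":[0,0,0]},{"claw":1,"linear":[0.105,0,0.06],"angular":[0,0,0]}]'

```text
t: 15.68
tool_pos: [0.5792, 0.0125, 0.0338]
orientation: [1.517, 1.621, -0.88]
force: [0.5, 2.8, -1.6]
opening: 0.0009
```

Call:
drive_tool --plan '[{"claw":1,"linear":[0.09,0,0.05],"angular":[0,0,0]},{"claw":1,"linear":[0.09,0,0.05],"angular":[0,0,0]},{"claw":1,"linear":[0.09,0,0.05],"angular":[0,0,0]},{"claw":1,"linear":[0.09,0,0.05],"angular":[0,0,0]},{"claw":1,"linear":[0.09,0,0.05],"angular":[0,0,0]},{"claw":1,"linear":[0.09,0,0.05],"angular":[0,0,0]},{"claw":1,"linear":[0.09,0,0.05],"angular":[0,0,0]},{"claw":1,"linear":[0,0,0],"angular":[0,0,0]}]'

```text
t: 16.68
tool_pos: [0.5791, 0.0125, 0.0266]
orientation: [1.517, 1.621, -0.88]
force: [-1.0, 0.8, 0.8]
opening: 0.0005
```

Run:
```python
from mv import *
rep()
c=read_camera('scene');save(c,'s12.png',(280,170,365,225),9)
c=read_camera('top');save(c,'t12.png',(280,160,370,230),8)
rep()
```

```text
t 16.68 case [-64.   -7.6  26.6] slant 29.6 yawerr -0.0 roll ydotz 0.1 q [ 0.47  0.72  1.49 -0.93  1.55  0.75] F [-0.98  0.79  0.83] op 0.0004556731478497619
t 16.77 case [-64.   -7.5  26.7] slant 29.6 yawerr -0.0 roll ydotz 0.1 q [ 0.47  0.72  1.49 -0.93  1.55  0.75] F [0.65 0.43 0.49] op 0.00042989956373411936
```

View pics/s12.png

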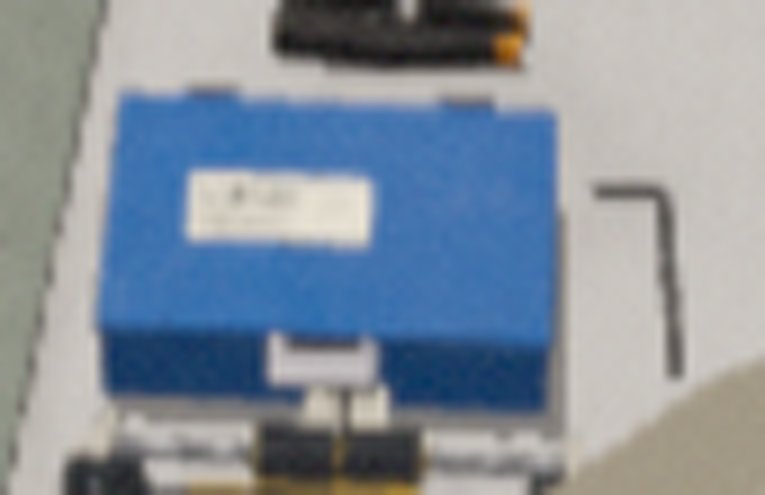

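View pics/t12.png

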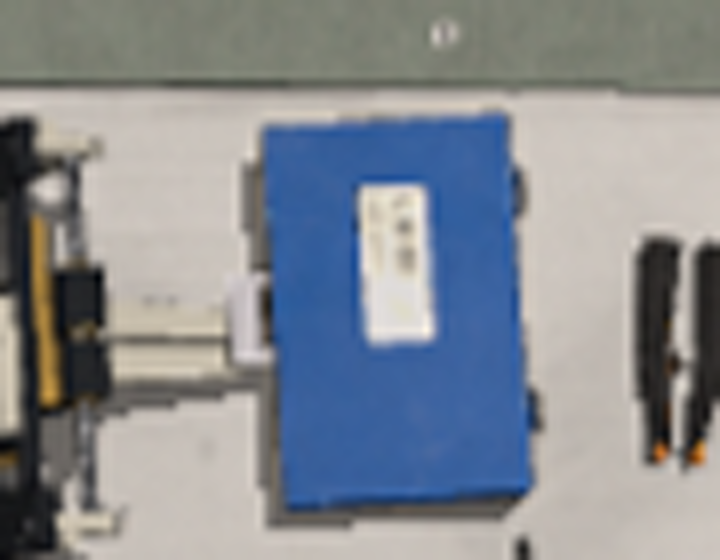

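Call:
drive_tool --plan '[{"claw":1,"linear":[0.13,0,0.08],"angular":[0,0,0]},{"claw":1,"linear":[0.13,0,0.08],"angular":[0,0,0]},{"claw":1,"linear":[0.2,0,-0.35],"angular":[0,0,0]},{"claw":1,"linear":[0.2,0,-0.35],"angular":[0,0,0]},{"claw":1,"linear":[0.2,0,-0.35],"angular":[0,0,0]},{"claw":1,"linear":[0.2,0,-0.35],"angular":[0,0,0]},{"claw":1,"linear":[0.2,0,-0.35],"angular":[0,0,0]},{"claw":1,"linear":[0.1,0,-0.6],"angular":[0,0,0]},{"claw":1,"linear":[-0.5,0,-2],"angular":[0,0,0]},{"claw":1,"linear":[-1,0,-3],"angular":[0,0,0]},{"claw":1,"linear":[-1.5,0,-3],"angular":[0,0,0]},{"claw":1,"linear":[-2,0,-2],"angular":[0,0,0]}]'

```text
t: 18.27
tool_pos: [0.5732, 0.1022, 0.1206]
orientation: [1.516, 1.622, -0.877]
force: [-0.1, -0.0, 0.3]
opening: 0.0005
```

Call:
drive_tool --plan '[{"claw":1,"linear":[-2,0,-2],"angular":[0,0,0]},{"claw":1,"linear":[-2,0,-2],"angular":[0,0,0]},{"claw":1,"linear":[0,0,0],"angular":[0,0,0]},{"claw":1,"linear":[0,0,0],"angular":[0,0,0]}]'

```text
t: 18.77
tool_pos: [0.5717, 0.1149, 0.1727]
orientation: [1.517, 1.621, -0.88]
force: [0.1, 0.2, 0.2]
opening: 0.0007
```

Run:
```python
from mv import *
rep()
c=read_camera('scene');save(c,'s13.png',(240,110,460,275),3.6);save(c,'s13b.png',(280,170,365,225),9)
c=read_camera('top');save(c,'t13.png',(220,150,380,270),5)
rep()
```

```text
t 18.77 case [-166.6   -7.9  172.7] slant 29.6 yawerr -0.0 roll ydotz 0.1 q [ 0.61  0.61  1.34 -0.88  1.8   0.61] F [0.12 0.2  0.21] op 0.0006625419823123916
t 18.88 case [-166.3   -8.3  171.8] slant 29.6 yawerr -0.1 roll ydotz 0.0 q [ 0.61  0.61  1.34 -0.88  1.8   0.61] F [0.31 0.22 0.11] op 0.000292564316236816
```

View pics/s13.png

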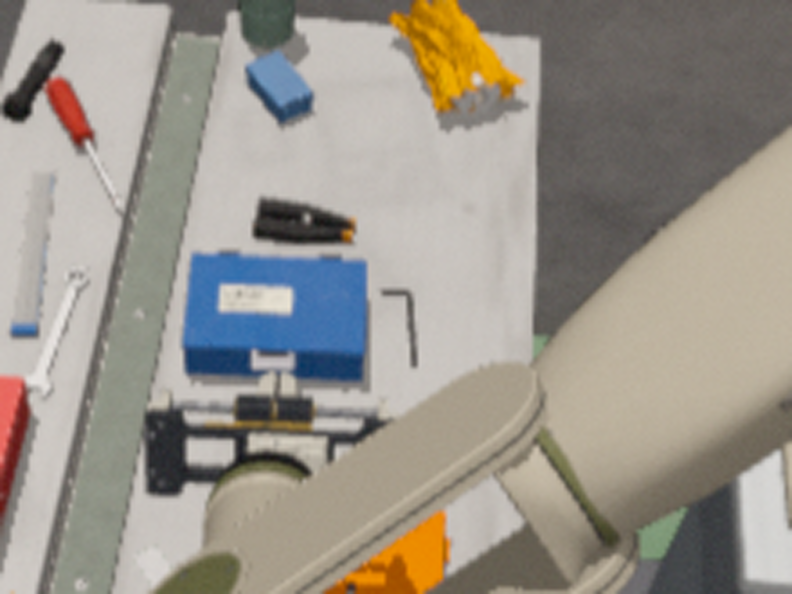

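View pics/s13b.png

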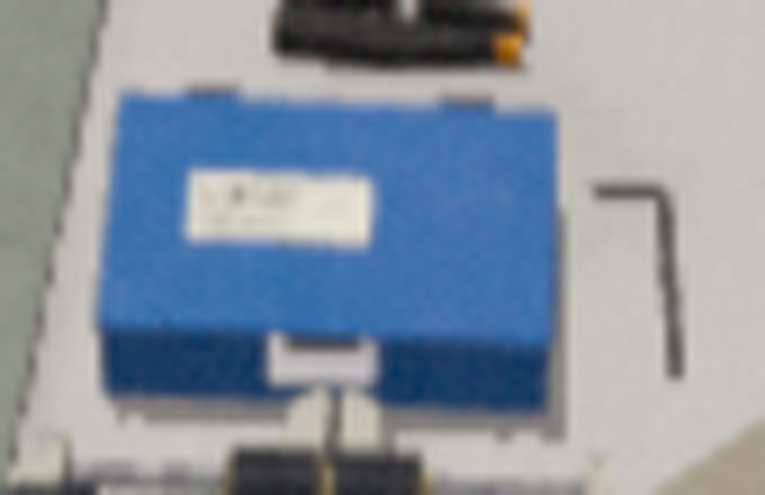

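View pics/t13.png

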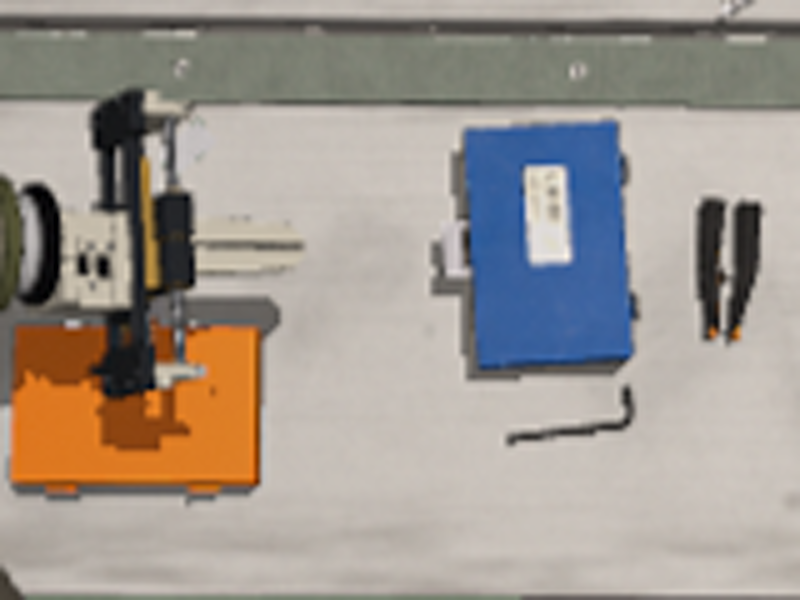

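```bash
python3 -c "
from plant import *
print(close_job())"
```

```text
the job is handed in; nothing more can be done
None
```

The job is handed in at about 19 s on the clock. The stay is pushed over, and the lid is shut. The arm stands clear of everything.

**What I did:** I kept the fingers closed and gripped nothing, using them as one slanted finger. It reached in under the lid from the case's front and pushed the stay over towards the case's +y. The lid settled onto the finger with about 2 N. I then drew the finger out and down in small steps until the pull plate carried the lid. From there I lowered it at roughly 0.1 rad/s until it shut, then moved the finger down, out and up.

**What the last checks showed:**
- **Lid:** the load on the finger dropped to zero with the finger still under the plate. The lid looks the same in the pictures before and after I withdrew.
- **Case and bystanders:** the blue case's corners, the hex key, the clamp and the orange case are where they started in the pictures. The forces I read stayed below about 4 N.
- **Stay:** I never saw it lying flat, because the gripper and then the lid hid it. I infer it is down from how far the finger travelled (past about 0.6 rad) and from the lid closing fully. The network's stay detections just after the push were too high for a fallen stay (z about 76 to 99 mm) and looked like the finger or pull plate, so I did not rely on them.
- **Parts in the case:** the bearing and knob were never touched as far as the pictures show, but they cannot be seen now that the lid is shut.

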